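# Strop the flat blade and hold it in the finisher's guard slot

## Robot

A 6-joint arm with a two-finger parallel gripper is mounted at the origin on the work surface. World frame = base frame: x ahead of the robot, y to its left, z up, the work surface at z = 0. Lengths are in m, angles in rad, forces in N, time in s.
With the tool pointing down it reaches from about 0.3 to 0.85 m from the base axis. Payload 5.4 kg.
Tool frame: the origin (TCP) lies at the very end of the fingers, on their centre line; the grasp point (between the pads) lies 19 mm behind it; z points along the fingers, y is the line along which they close (so a half turn about z gives the same grasp; the last joint's range is limited). The gripper opens to 85 mm and grips with 20 to 120 N. Pads are 22 mm wide; open, the fingers measure 114 mm over their backs; the gripper's body (76 mm by 85 mm) begins 54 mm behind the grasp point. The pads swing forward as they close: fully open they stand 13 mm farther back than shut.
Start: joints at [-1.389, 0.158, 1.597, -0, 1.386, -0.21], TCP at [0.22, -0.531, 0.231] pointing down, gripper open.
Joint ranges: [-2.91, 2.91], [-0.94, 2.29], [0.18, 2.7], [-1.29, 4.43], [0.17, 2.64], [-3, 3]. Speed limits (rad/s): [2.57, 2.57, 3.14, 3.14, 3.14, 3.14].

## Interface

Orientations are given as a unit quaternion [x, y, z, w].
In Python, from station import status, optics, job gives the robot as it stands. The module is installed in compiled form; this text tells all that it offers.
- The arm moves only by the tool carry_out, never from a script. Its argument "steps" is a list of rows, each an object with "xyz": the shift along the tool's x, y, z as a fraction of full scale, a list of three; "angular": the turn, a rotation vector about the tool's x, y, z as a fraction of full scale, a list of three; "jaw": the finger opening in mm, from 0 to 85.4. In form: [{"xyz": [tx, ty, tz], "angular": [wx, wy, wz], "jaw": jaw}, ...]. A call has 1 to 10 rows; each row is the pose to reach, as a shift and turn from the pose commanded when the call began, along the tool's axes at that moment; what a row does not reach only later rows make up. Full scale, the value 1, is 0.3 m for a shift and 0.5 rad for a turn. A row lasts 1/10 s, in which the tool goes at most 50 mm and 8.59 degrees, less where a joint would pass 70% of its speed; a pose out of reach is approached as far as the arm can. A call with a number of a shift or a turn outside -1 to 1 is refused whole. A call with a gripper value outside its range is refused whole. The fingers move at their own pace and stop on an object; "grip_force" is the grip in N (left out, the last holds). Time passes only in rows, so rows that repeat a pose let the fingers close. It gives the time, the measured TCP pose, the force, the opening and the grip force at its end, in the units of the state.
- status.get_obs(): the state, without advancing time (a new reading comes with each control period).
- optics.capture(name): name is "scene" or "top"; returns (picture, depth): 384x512x3 uint8, red, green, blue; 384x512 float32, m along the optical axis (not along the pixel's ray), 0 where there is no reading.
- optics.get_calibration(name): a dict with "K" (3x3 intrinsics, pixels), "T" (4x4, takes a point from camera to world coordinates). Camera axes: x right, y up, looking along -z (the intrinsics and any distortion apply to the point x, -y, -z); pixel columns grow to the right and rows downward; lengths in m; the calibration is good to about 2 mm. A picture is of the moment at which its call begins. get_calibration takes no time and is no camera call.
- job.close_job(): hands the job in; it is judged then, once.
The state is a dict: "t": time; "joint_positions": joint angles; "joint_vel": joint speeds; "joint_efforts": joint torques, N m; "position": TCP position; "tcp_rot": TCP orientation; "contact_force": force on the tool from outside, world axes, zero at the start; "ft_torque": the same for the moment, N m; "width": finger opening in m; "grip_force": force on a finger pad.
Only numpy, scipy, OpenCV 4.12 (cv2) and the standard library are available. Lean on these libraries where they do the work, as an engineer would, in place of code of your own. Each camera call takes 0.05 s, during which the arm holds its last target. There are 200 camera calls.

## Task

Take the flat-handled blade from the tool stand and draw its edge along the leather strop, from the end by the strop's handle to the far end, keeping the edge square across the leather and the sprung board pressed down about 5 mm all the way. Then lower the blade upright through the slot in the finishing machine's guard until it presses the felt roller beneath down about 6 mm, and finish while holding it still there in the gripper. Leave the other things on the bench alone, and never press the strop board down to its stop.

Things in the scene. Friction and masses are not known exactly. Their poses are not given: they have to be found in the camera images.
- blade: loose hand blade, 0.12-0.20 kg, hanging upright in either pocket of the stand. Origin: middle of its edge (lowest point); z up, x along its width, y through its thickness; same either way round. Steel 36 (x) by 6 (y), 50 mm long, lowest 8 mm stepped in to a 30 by 2 mm edge. Above it a flat dark wood handle 50 (x) by 24 (y), z = 50 to 105 mm, its underside resting on the stand; grip it across y
- stand: fixed wooden tool stand 160 (x) by 80 (y) by 75 mm tall; origin centre of its underside. Two pockets open at the top, each 45 (x) by 13 (y) and 62 mm deep, centred at x = -42 and +42 mm. Blade and awl hang in them, axes nearly along the stand's; the blade's edge is then 25 mm above the table
- awl: bystander in the stand's other pocket: a round waisted pale handle 34 mm in diameter on a thin round shank, 103 mm in all; origin at its lowest point
- strop: fixed bench strop; origin on the table under the leather's middle; y along its length, x across. Wooden base 80 by 220 by 24 mm; a handle 36 mm wide sticks out at the +y end to y = 179 mm, at most 35 mm high. On it floats a leather-faced board 60 (x) by 200 (y) mm, its top 52 mm above the table when free. The stroke runs from the handle end (+y) towards -y
- strop_mid (a point): centre of the leather's top surface; goes down with the board
- strop_face (a joint): how far the strop board is pressed down, m: 0 free, 0.012 at its stop. It stays level. Spring: 1 N to start, then 0.6 N per mm
- machine: fixed bench finishing machine; origin on the table under the slot's centre, x along slot and roller, y across. Steel guard plate 110 (x) by 146 (y) by 6 mm, its top 130 mm above the table, on posts with clear sides; green motor at +x (x = 65 to 240 mm, up to 138 mm high). It stands left or right of the strop, the tool stand on the other side
- slot (a point): centre of the slot's mouth, on the guard's top surface; the slot is 38 mm along x and 8 mm along y, cut straight through the 6 mm plate (2 mm more than the blade each way); axes as the machine's, z up
- roller (a joint): how far the felt roller (70 mm diameter, lying along the slot) under the guard is pressed down, m: 0 free, its top is then 22 mm below the slot's mouth; 0.012 at its stop. Spring: 1 N to start, then 0.6 N per mm
- mallet: bystander: wooden mallet lying, head 64 mm thick and 90 mm long, round handle to 160 mm from its origin, which is under the head
- jar: bystander: amber jar 60 mm across, 85 mm tall; origin under its centre
- tray: bystander: wooden tray 100 by 90 by 40 mm in four cells; origin under its centre
- buckle: bystander: brass ring 44 mm across, 6 mm thick; origin under its centre
- ruler: bystander: steel rule 30 by 200 by 5 mm; origin under its centre
- weight: bystander: brass weight 50 mm across, 30 mm tall; origin under its centre
Not all that is in view belongs to the job. What is shaped like the blade but green or red is not meant.

How it is judged:
By the outcome, as a careful person would: the job done as asked, in the order asked, and still so for the second after the job is handed in, while the arm keeps its last pose, push and grip.
It also fails if it takes over 54 s, if anything falls off the work surface, if the arm or the gripper's body presses on something with over 40 N, if the wrist force passes 120 N, or if a joint passes its speed limit or range.

## Working session

There is one attempt and no reset: what is moved stays moved. The work goes in short steps, Python scripts to look and compute and a tool call to move; the robot and the scene stay as the last step left them, time stands still between calls to the robot, and variables do not carry over. Pictures are saved under pics/ and viewed, at most 10 in all, crops included, and the job is handed in when it is done.

Besides the shell and the picture viewer there is one more tool, called after "Emit:" as name(argument=value, ...) on one line, values as JSON. carry_out: Moves the arm, as the interface text tells. Shift numbers are shares of 0.3 m and turn numbers shares of 0.5 rad, none past 1 either way. Its arguments: {"type":"object","properties":{"steps":{"type":"array","items":{"type":"object","properties":{"xyz":{"type":"array","items":{"type":"number"}},"angular":{"type":"array","items":{"type":"number"}},"jaw":{"type":"number"}}}},"grip_force":{"type":"number"}},"required":["steps"]}

```bash
mkdir -p pics; python3 - <<'E'
from station import status, optics
import numpy as np, cv2
for n in ("scene","top"):
    p,d=optics.capture(n); c=optics.get_calibration(n)
    cv2.imwrite(f"pics/{n}0.png",cv2.resize(p[:,:,::-1],(800,600),interpolation=cv2.INTER_CUBIC)); np.savez(f"{n}0.npz",p=p,d=d,**c)
    print(n,c)
print(status.get_obs())
E
```

```text
scene {'K': array([[408.36327503,   0.        , 254.63721817],
       [  0.        , 408.36327503, 192.28575506],
       [  0.        ,   0.        ,   1.        ]]), 'T': array([[ 0.39136112, -0.65914072,  0.6421604 ,  1.19106817],
       [ 0.92006821,  0.29364164, -0.25932425, -0.27087355],
       [-0.01763386,  0.69232081,  0.72137435,  0.82920689],
       [ 0.        ,  0.        ,  0.        ,  1.        ]])}
top {'K': array([[428.85165831,   0.        , 249.69637393],
       [  0.        , 428.85165831, 187.5726232 ],
       [  0.        ,   0.        ,   1.        ]]), 'T': array([[-0.01241008,  0.9956275 , -0.09258445,  0.4532987 ],
       [-0.99982002, -0.01102673,  0.01543808, -0.00313014],
       [ 0.01434967,  0.09275937,  0.99558515,  1.36021966],
       [ 0.        ,  0.        ,  0.        ,  1.        ]])}
{'t': 0.1, 'joint_positions': array([-1.38909968e+00,  1.59030389e-01,  1.59811367e+00, -3.26359607e-05,
        1.38619651e+00, -2.10074101e-01]), 'joint_vel': array([ 6.69808513e-04, -1.46636564e-03, -2.74227613e-03, -2.81156800e-05,
       -2.14660051e-04, -2.46576571e-04]), 'joint_efforts': array([-5.22405062e-04, -3.96990538e+01, -3.32338393e+01, -2.86907334e-04,
        4.23596197e-03, -2.74415839e-06]), 'position': array([ 0.21943364, -0.53089099,  0.23038675]), 'tcp_rot': array([ 9.80874769e-01,  1.94637932e-01, -3.63658830e-06, -8.74095740e-04]), 'contact_force': array([ 0.52715139, -0.16629392, -0.19298904]), 'ft_torque': array([ 0.0693027 , -0.0086848 , -0.04677914]), 'grip_force': 0.0, 'width': 0.08503001253159122}
```

View pics/scene0.png

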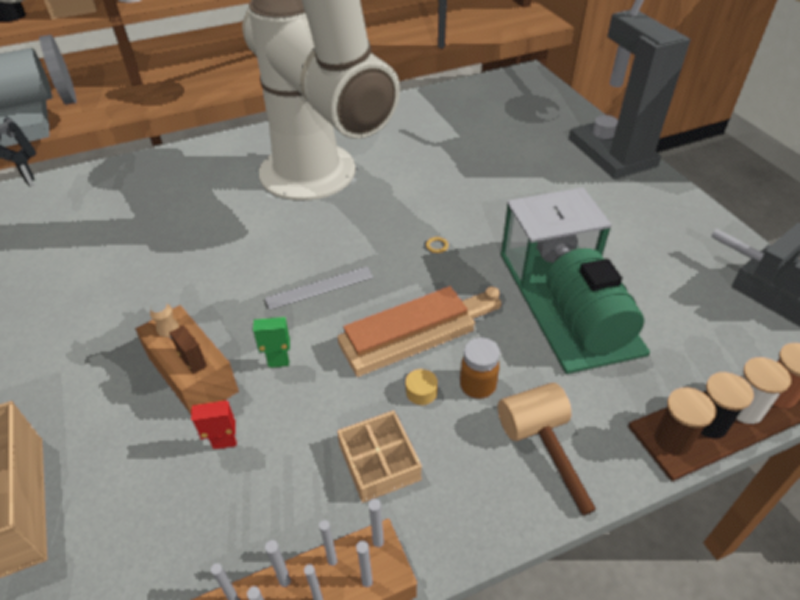

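View pics/top0.png

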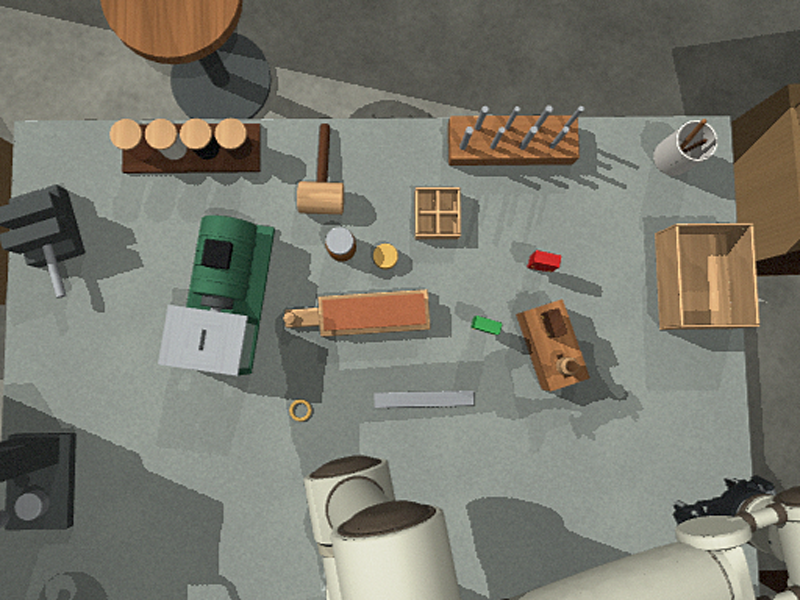

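The stand is to the right at about (552,345) in the top view. The blade's dark handle is at (553,322) and the awl at (566,365). The strop runs (320–428,310) with its handle at the left (290,319). The machine's plate is at (207,338) with the slot at (202,340).

```bash
cat > h.py <<'E'
import numpy as np, cv2
def cloud(d,K,T):
    v,u=np.mgrid[:d.shape[0],:d.shape[1]]
    P=np.stack([(u-K[0,2])/K[0,0]*d,-(v-K[1,2])/K[1,1]*d,-d],-1)
    return P@T[:3,:3].T+T[:3,3]
def onplane(uv,z,K,T):
    uv=np.asarray(uv,float).reshape(-1,2)
    r=np.stack([(uv[:,0]-K[0,2])/K[0,0],-(uv[:,1]-K[1,2])/K[1,1],-np.ones(len(uv))],-1)@T[:3,:3].T
    return T[:3,3]+r*((z-T[2,3])/r[:,2])[:,None]
def proj(P,K,T):
    q=(np.asarray(P)-T[:3,3])@T[:3,:3]
    return np.stack([K[0,0]*q[...,0]/-q[...,2]+K[0,2],-K[1,1]*q[...,1]/-q[...,2]+K[1,2]],-1)
def rect(P):
    (c,s,a)=cv2.minAreaRect((P[:,:2]*1000).astype(np.float32)); return np.round(c,1),np.round(s,1),round(a,2)
E
python3 - <<'E'
from h import *
for n in("top","scene"):
    f=np.load(n+"0.npz");p=f['p'].astype(int);K=f['K'];T=f['T'];C=cloud(f['d'],K,T)
    X,Y,Z=C[...,0],C[...,1],C[...,2]
    tab=(abs(Z)<.01)&(X>.35)&(X<.75)&(abs(Y)<.3);print(n,"table z",np.median(Z[tab]))
    def box(x0,x1,y0,y1,z0,z1):return (X>x0)&(X<x1)&(Y>y0)&(Y<y1)&(Z>z0)&(Z<z1)
    def rep(nm,m):
        m=cv2.morphologyEx(m.astype(np.uint8),cv2.MORPH_OPEN,np.ones((2,2)))>0
        k,l,s,_=cv2.connectedComponentsWithStats(m.astype(np.uint8))
        if k<2: print(nm,"none");return
        m=l==1+np.argmax(s[1:,4]);print(nm,m.sum(),rect(C[m]),"zmed",np.median(Z[m]).round(4))
    # region centres
    r=p[...,0];g=p[...,1];b=p[...,2]
    rep("leather",box(.3,.7,-.15,.3,.042,.062)&(r>1.5*g))
    rep("board",box(.3,.7,-.15,.3,.042,.062))
    rep("plate",box(.25,.7,.2,.6,.122,.136)&(abs(r-g)<15))
    rep("slotdark",box(.3,.6,.25,.5,.05,.14)&(p.sum(2)<200)&(X<.45))
    rep("standtop",box(.25,.6,-.5,-.2,.068,.08))
    rep("handles",box(.25,.6,-.5,-.2,.12,.14))
    rep("blade",box(.25,.6,-.5,-.2,.118,.14)&(p.sum(2)<260))
E
```

```text
top table z -0.00015509976614147547
leather 1261 (array([510.1,   4.7]), array([114.3, 200.9]), 3.47) zmed 0.0513
board 1283 (array([510.1,   5.5]), array([114.5, 203. ]), 3.36) zmed 0.0512
plate 1951 (array([463.8, 216.5]), array([437.2, 117.5]), 81.14) zmed 0.13
slotdark 22 (array([421.8, 266.1]), array([ 7.6, 25.1]), 34.6) zmed 0.0567
standtop 1077 (array([ 426.6, -216.1]), array([169.9, 394.3]), 16.15) zmed 0.0741
handles 152 (array([ 508.9, -338. ]), array([52., 41.]), 16.0) zmed 0.1285
blade 152 (array([ 508.8, -338.1]), array([51.7, 41. ]), 16.0) zmed 0.1285
scene table z 0.00043471237626280246
leather 1359 (array([ 810.5, -153.3]), array([188.5, 774. ]), 59.14) zmed 0.052
board 1541 (array([ 789.9, -142.6]), array([194.6, 819.6]), 58.92) zmed 0.0519
plate 1476 (array([718.9,  84.2]), array([ 179. , 1167.9]), 44.34) zmed 0.1298
slotdark 10 (array([433.2, 255.4]), array([4.3, 4.1]), 53.27) zmed 0.0911
standtop 1206 (array([ 750.4, -291.7]), array([875.6, 108.3]), 9.75) zmed 0.0754
handles 218 (array([ 816.3, -312.2]), array([753.4,  32.9]), 3.79) zmed 0.13
blade 208 (array([ 841.6, -310.5]), array([702.7,  32.1]), 3.85) zmed 0.13
```

```bash
python3 - <<'E'
import numpy as np,cv2
p=np.load("top0.npz")['p'][:,:,::-1]
a=cv2.resize(p[190:255,325:390],(520,520),interpolation=cv2.INTER_CUBIC)
b=cv2.resize(p[195:240,100:160],(280*60//45*1,280),interpolation=cv2.INTER_CUBIC)
c=np.zeros((520,780+20,3),np.uint8);c[:,:260*2]=a;bb=cv2.resize(p[190:245,100:133],(276,460),interpolation=cv2.INTER_CUBIC)
bb=cv2.resize(p[200:240,110:144],(272,320),interpolation=cv2.INTER_CUBIC)
c[:320,524:796]=bb
cv2.imwrite("pics/crop1.png",c)
E
```

```text
(no output)
```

View pics/crop1.png

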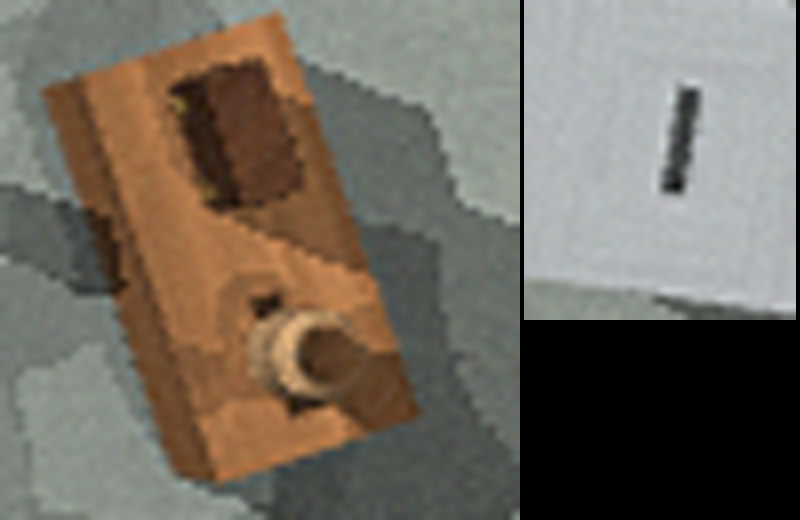

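The crop shows the blade's handle top at about (351–363,198–216) native pixels, with its shadowed side to the left. The awl is below it, and the slot is a dark bar at native (130,218).

```bash
python3 - <<'E'
from h import *
for n in("top","scene"):
    f=np.load(n+"0.npz");p=f['p'].astype(int);K=f['K'];T=f['T'];C=cloud(f['d'],K,T)
    X,Y,Z=C[...,0],C[...,1],C[...,2]
    def box(x0,x1,y0,y1,z0,z1):return (X>x0)&(X<x1)&(Y>y0)&(Y<y1)&(Z>z0)&(Z<z1)
    def rep(nm,m,z,w=None):
        k,l,s,_=cv2.connectedComponentsWithStats(m.astype(np.uint8),connectivity=4)
        m=l==1+np.argmax(s[1:,4]);v,u=np.nonzero(m)
        P=onplane(np.c_[u,v],z,K,T)[:,:2]*1000
        c=P.mean(0);ev,E=np.linalg.eigh(np.cov(P.T));a=E[:,1]
        print(n,nm,m.sum(),"c",c.round(1),"ang",round(np.degrees(np.arctan2(a[1],a[0])),2),"LxW",np.sqrt(12*ev[::-1]).round(1),"z",np.median(Z[m]).round(4))
        return m
    r,g,b=p[...,0],p[...,1],p[...,2]
    rep("leather",box(.3,.7,-.15,.3,.046,.057)&(r>1.5*g),.052)
    rep("plate",box(.3,.52,.2,.5,.126,.133)&(abs(r-g)<20)&(r>90),.13)
    rep("handle",box(.4,.6,-.5,-.2,.126,.14),.13)
    rep("standtop",box(.35,.6,-.5,-.2,.071,.079),.075)
    # slot: weighted darkness
    c=proj([[.42,.265,.13]],K,T)[0] if 0 else None
    if n=="top": u0,v0=130,218
    else: u0,v0=358,136
    S=p[v0-10:v0+11,u0-10:u0+11].sum(2).astype(float);bg=np.median(S);w=np.clip(bg-S-60,0,None)
    v,u=np.mgrid[v0-10:v0+11,u0-10:u0+11];P=onplane(np.c_[u.ravel(),v.ravel()],.13,K,T)[:,:2]*1000
    w=w.ravel();cc=(P*w[:,None]).sum(0)/w.sum();cv=np.cov(P.T,aweights=w);ev,E=np.linalg.eigh(cv);a=E[:,1]
    print(n,"slot",cc.round(1),"ang",np.degrees(np.arctan2(a[1],a[0])).round(2),np.sqrt(12*ev).round(1))
E
```

```text
top leather 1216 c [539.5  10.7] ang 93.1 LxW [197.8  59.6] z 0.0515
top plate 1333 c [475.9 320.9] ang 88.36 LxW [148.5  89.3] z 0.1299
top handle 131 c [ 511.1 -327.6] ang -162.66 LxW [50.  24.1] z 0.1293
top standtop 951 c [ 466.9 -338.7] ang -159.55 LxW [162.6  88.4] z 0.0744
top slot [486.6 322.5] ang 170.83 [ 7.8 38.8]
scene leather 1355 c [542.7   1.8] ang 93.54 LxW [199.   60.6] z 0.0522
scene plate 1085 c [476.  314.1] ang 88.61 LxW [149.3  90.9] z 0.13
scene handle 188 c [ 512.4 -333.5] ang -164.4 LxW [53.  24.2] z 0.1307
scene standtop 1166 c [ 481.4 -345.4] ang -160.82 LxW [170.2  94. ] z 0.0755
scene slot [488.4 318. ] ang 167.79 [ 7.2 34.4]
```

```bash
python3 - <<'E'
from h import *
for n in("top","scene"):
    f=np.load(n+"0.npz");p=f['p'].astype(int);K=f['K'];T=f['T'];C=cloud(f['d'],K,T)
    X,Y,Z=C[...,0],C[...,1],C[...,2]
    r,g,b=p[...,0],p[...,1],p[...,2]
    def box(x0,x1,y0,y1,z0,z1):return (X>x0)&(X<x1)&(Y>y0)&(Y<y1)&(Z>z0)&(Z<z1)
    def rep(nm,m):
        k,l,s,_=cv2.connectedComponentsWithStats(m.astype(np.uint8),connectivity=4)
        m=l==1+np.argmax(s[1:,4]);v,u=np.nonzero(m)
        print(n,nm,m.sum(),"uv",u.mean().round(1),v.mean().round(1),u.min(),u.max(),v.min(),v.max(),(C[m].mean(0)*1000).round(1))
    rep("leather",box(.3,.7,-.15,.3,.046,.057)&(r>1.5*g))
    rep("red",box(.3,.8,-.5,.5,.02,.2)&(r>3*g))
    rep("green",box(.3,.8,-.35,.1,.02,.2)&(g>2*r))
    rep("jarlid",box(.5,.8,-.1,.3,.08,.09))
    rep("weight",box(.5,.8,-.15,.2,.025,.035)&(r>1.5*b))
    t=(abs(Z)<.02)&(X>.3)&(X<.8)&(abs(Y)<.45)
    A=np.c_[X[t],Y[t],np.ones(t.sum())];print("tableplane",np.linalg.lstsq(A,Z[t],rcond=None)[0].round(4))
E
```

```text
top leather 1216 uv 238.7 199.2 206 272 188 210 [539.6  10.7  51.6]
top red 196 uv 348.3 166.6 338 358 160 173 [ 630.4 -317.8   95.4]
top green 149 uv 311.2 207.7 302 320 202 213 [ 508.9 -202.5  102.8]
top jarlid 227 uv 216.7 153.6 208 225 145 162 [675.7  74.9  84.5]
top weight 174 uv 246.1 163.3 239 253 156 171 [653.5 -13.3  29.7]
tableplane [ 0.0013  0.003  -0.0003]
scene leather 1355 uv 258.6 204.4 221 297 184 225 [542.8   1.8  52.1]
scene red 536 uv 137.0 269.2 123 149 257 284 [ 636.8 -324.6   84.7]
scene green 448 uv 174.0 215.7 163 184 204 231 [ 517.9 -210.8   80.6]
scene jarlid 335 uv 307.7 225.4 297 319 216 235 [677.4  68.3  84.9]
scene weight 286 uv 269.5 244.7 260 279 236 253 [655.4 -19.4  30. ]
tableplane [0.0003 0.0028 0.0015]
```

```bash
cat > mv.py <<'E'
# python3 mv.py x y z yawdeg : numbers for carry_out to reach the pose, tool down, tool-x heading yawdeg
import sys
from station import status
from scipy.spatial.transform import Rotation as R
import numpy as np
def plan(x,y,z,yaw):
    o=status.get_obs();A=R.from_quat(o['tcp_rot'])
    B=R.from_euler('z',yaw,degrees=True)*R.from_euler('x',180,degrees=True)
    s=A.inv().apply(np.array([x,y,z])-o['position'])/.3; w=(A.inv()*B).as_rotvec()/.5
    print("t",round(o['t'],2),"pos",o['position'].round(4),"yaw",R.from_matrix(A.as_matrix()).apply([1,0,0]).round(4),"F",o['contact_force'].round(2),"w",round(o['width'],4),"gf",round(o['grip_force'],1))
    print("xyz",s.round(4).tolist(),"ang",w.round(4).tolist())
if __name__=="__main__": plan(*map(float,sys.argv[1:]))
E
python3 mv.py .512 -.330 .2 16.5
python3 -c "
from h import *
f=np.load('scene0.npz');print(proj([[0,0,0],[.095,0,0],[0,.095,0],[0,-.095,0]],f['K'],f['T'])*1.5625)"
```

```text
t 0.1 pos [ 0.2194 -0.5309  0.2304] yaw [9.242e-01 3.818e-01 3.000e-04] F [ 0.53 -0.17 -0.19] w 0.085 gf 0.0
xyz [1.157, -0.2464, 0.1021] ang [-0.0035, -0.0005, 0.2076]
[[307.81296222 171.10111466]
 [321.09678917 194.46688237]
 [347.58913218 161.07784418]
 [266.64548956 181.47498208]]
```

Emit:
carry_out(steps=[{"xyz": [0.5,-0.12,0.0],"angular": [0,0,0.1],"jaw": 70},{"xyz": [1.0,-0.24,0.0],"angular": [0,0,0.2],"jaw": 70},{"xyz": [1.0,-0.24,0.05],"angular": [0,0,0.2],"jaw": 70},{"xyz": [1.0,-0.24,0.05],"angular": [0,0,0.2],"jaw": 70},{"xyz": [1.0,-0.24,0.05],"angular": [0,0,0.2],"jaw": 70},{"xyz": [1.0,-0.24,0.05],"angular": [0,0,0.2],"jaw": 70},{"xyz": [1.0,-0.24,0.05],"angular": [0,0,0.2],"jaw": 70},{"xyz": [1.0,-0.24,0.05],"angular": [0,0,0.2],"jaw": 70},{"xyz": [1.0,-0.24,0.05],"angular": [0,0,0.2],"jaw": 70},{"xyz": [1.0,-0.24,0.05],"angular": [0,0,0.2],"jaw": 70}])

```text
t: 1.1
position: [0.4682, -0.3515, 0.2164]
tcp_rot: [0.99, 0.144, -0.0, 0.0]
contact_force: [0.6, -0.6, -0.1]
width: 0.0699
grip_force: 0.0
```

```bash
python3 mv.py .512 -.331 .2 16.5; python3 - <<'E'
from h import *
from station import status,optics
o=status.get_obs();P=o['position']
from scipy.spatial.transform import Rotation as R
A=R.from_quat(o['tcp_rot']).as_matrix()
out=[]
for n in("top","scene"):
    p,d=optics.capture(n);c=optics.get_calibration(n);np.savez(n+"1.npz",p=p,d=d,**c)
    w=proj(np.array([P,P+A@[0,.035,0],P-A@[0,.035,0],P+A@[.011,.035,0]]),c['K'],c['T']);print(n,w.round(1).tolist())
    q=p[:,:,::-1].copy();u,v=w[0].astype(int);x0=max(0,min(u-50,412));y0=max(0,min(v-50,284));print(x0,y0)
    im=cv2.resize(q[y0:y0+100,x0:x0+100],(400,400),interpolation=cv2.INTER_CUBIC)
    for a in w: cv2.circle(im,tuple(((a-[x0,y0]+.5)*4).astype(int)),2,(255,0,255),-1)
    out.append(im)
cv2.imwrite("pics/hover.png",np.hstack(out))
E
```

```text
t 1.1 pos [ 0.4682 -0.3515  0.2164] yaw [ 9.583e-01  2.858e-01 -4.000e-04] F [ 0.6  -0.56 -0.13] w 0.0699 gf 0.0
xyz [0.1595, -0.0238, 0.0545] ang [0.0004, 0.0008, 0.0037]
top [[373.9, 220.3], [386.2, 216.4], [361.5, 224.2], [384.9, 212.5]]
323 170
scene [[94.9, 179.1], [79.5, 186.6], [109.8, 171.9], [81.6, 189.4]]
44 129
```

View pics/hover.png

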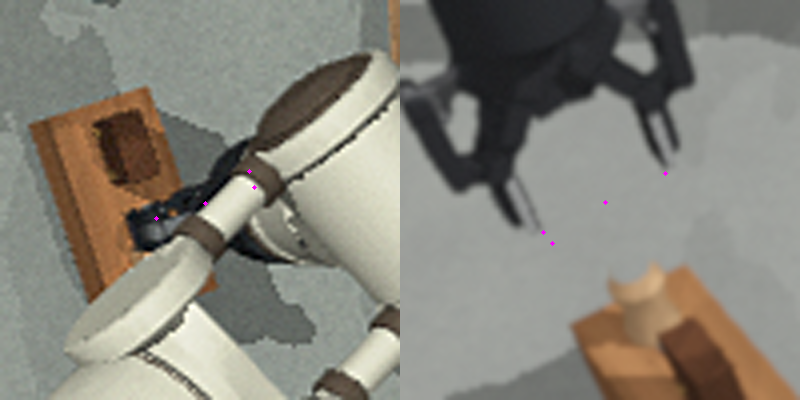

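The right crop (scene) shows the finger tips where the calibration predicts, at (535,230) and (668,168). The left crop (top) is several mm off, so I trust the scene camera. The blade handle is at (512,-333) mm.

```bash
python3 mv.py .5125 -.333 .085 16
```

```text
t 1.2 pos [ 0.4683 -0.3515  0.2164] yaw [ 9.583e-01  2.856e-01 -1.000e-04] F [ 0.21 -0.34 -1.37] w 0.0701 gf 0.0
xyz [0.1588, -0.017, 0.4381] ang [0.0004, 0.0002, 0.0208]
```

Emit:
carry_out(steps=[{"xyz": [0.159,-0.017,0.05],"angular": [0,0,0.02],"jaw": 70},{"xyz": [0.159,-0.017,0.05],"angular": [0,0,0.02],"jaw": 70},{"xyz": [0.159,-0.017,0.15],"angular": [0,0,0.02],"jaw": 70},{"xyz": [0.159,-0.017,0.25],"angular": [0,0,0.02],"jaw": 70},{"xyz": [0.159,-0.017,0.35],"angular": [0,0,0.02],"jaw": 70},{"xyz": [0.159,-0.017,0.4],"angular": [0,0,0.02],"jaw": 70},{"xyz": [0.159,-0.017,0.438],"angular": [0,0,0.02],"jaw": 70},{"xyz": [0.159,-0.017,0.438],"angular": [0,0,0.02],"jaw": 70},{"xyz": [0.159,-0.017,0.438],"angular": [0,0,0.02],"jaw": 40},{"xyz": [0.159,-0.017,0.438],"angular": [0,0,0.02],"jaw": 30}], grip_force=60)

```text
t: 2.2
position: [0.5144, -0.3327, 0.0867]
tcp_rot: [0.99, 0.14, 0.001, 0.001]
contact_force: [0.1, -0.3, 0.3]
width: 0.0421
grip_force: 0.0
```

Emit:
carry_out(steps=[{"xyz": [0,0,0],"angular": [0,0,0],"jaw": 10},{"xyz": [0,0,0],"angular": [0,0,0],"jaw": 10},{"xyz": [0,0,0],"angular": [0,0,0],"jaw": 10},{"xyz": [0,0,0],"angular": [0,0,0],"jaw": 10},{"xyz": [0,0,0],"angular": [0,0,0],"jaw": 10},{"xyz": [0,0,0],"angular": [0,0,0],"jaw": 10}])

```text
t: 2.8
position: [0.5143, -0.3323, 0.0864]
tcp_rot: [0.99, 0.14, 0.001, 0.001]
contact_force: [0.6, -0.3, 5.9]
width: 0.0233
grip_force: 59.5
```

```bash
python3 mv.py .5125 -.333 .25 16; python3 -c "
from station import status;o=status.get_obs();print(o['ft_torque'],o['joint_positions'])"
```

```text
t 2.8 pos [ 0.5143 -0.3323  0.0864] yaw [0.9605 0.2782 0.0013] F [ 0.58 -0.35  5.87] w 0.0233 gf 59.5
xyz [-0.0058, 0.0016, -0.5455] ang [0.0041, -0.0025, 0.0053]
[ 0.14255503  0.09265937 -0.00907442] [-7.70757933e-01  3.96961144e-01  1.60870140e+00  9.23542741e-05
  1.13354079e+00  5.18084429e-01]
```

Emit:
carry_out(steps=[{"xyz": [0,0,-0.1],"angular": [0,0,0],"jaw": 10},{"xyz": [0,0,-0.2],"angular": [0,0,0],"jaw": 10},{"xyz": [0,0,-0.35],"angular": [0,0,0],"jaw": 10},{"xyz": [0,0,-0.5],"angular": [0,0,0],"jaw": 10},{"xyz": [0,0,-0.5],"angular": [0,0,0],"jaw": 10}], grip_force=80)

```text
t: 3.3
position: [0.5163, -0.3343, 0.2431]
tcp_rot: [0.99, 0.141, 0.004, 0.005]
contact_force: [0.5, -0.4, -0.4]
width: 0.0227
grip_force: 78.8
```

```bash
python3 mv.py .5366 .098 .18 3.5
```

```text
t 3.3 pos [ 0.5163 -0.3343  0.2431] yaw [0.9605 0.2783 0.0068] F [ 0.48 -0.36 -0.43] w 0.0227 gf 78.8
xyz [0.4645, -1.3677, 0.197] ang [0.0224, -0.0162, 0.4418]
```

Emit:
carry_out(steps=[{"xyz": [0.06,-0.15,0],"angular": [0,0,0.04],"jaw": 10},{"xyz": [0.12,-0.3,0],"angular": [0,0,0.1],"jaw": 10},{"xyz": [0.17,-0.45,0],"angular": [0,0,0.15],"jaw": 10},{"xyz": [0.22,-0.6,0],"angular": [0,0,0.2],"jaw": 10},{"xyz": [0.28,-0.75,0],"angular": [0,0,0.25],"jaw": 10},{"xyz": [0.33,-0.9,0.0],"angular": [0,0,0.3],"jaw": 10},{"xyz": [0.34,-1.0,0],"angular": [0,0,0.4],"jaw": 10},{"xyz": [0.34,-1.0,0],"angular": [0,0,0.44],"jaw": 10},{"xyz": [0.34,-1.0,0],"angular": [0,0,0.44],"jaw": 10}])

```text
t: 4.2
position: [0.5276, -0.0147, 0.2339]
tcp_rot: [0.999, 0.032, -0.001, 0.0]
contact_force: [-0.1, -1.2, -1.9]
width: 0.0226
grip_force: 79.2
```

```bash
python3 mv.py .5366 .098 .18 3.5
```

```text
t 4.2 pos [ 0.5276 -0.0147  0.2339] yaw [ 0.998   0.0633 -0.0014] F [-0.05 -1.19 -1.88] w 0.0226 gf 79.2
xyz [0.0541, -0.3732, 0.1797] ang [0.0002, 0.0028, 0.0046]
```

Emit:
carry_out(steps=[{"xyz": [0.03,-0.13,0.06],"angular": [0,0,0.005],"jaw": 10},{"xyz": [0.05,-0.26,0.12],"angular": [0,0.0,0.005],"jaw": 10},{"xyz": [0.054,-0.373,0.18],"angular": [0,0,0.005],"jaw": 10},{"xyz": [0.054,-0.373,0.18],"angular": [0,0,0.005],"jaw": 10},{"xyz": [0.054,-0.373,0.18],"angular": [0,0,0.005],"jaw": 10},{"xyz": [0.054,-0.373,0.18],"angular": [0,0,0.005],"jaw": 10}])

```text
t: 4.8
position: [0.5381, 0.0959, 0.1815]
tcp_rot: [1.0, 0.029, 0.001, 0.0]
contact_force: [-0.3, -0.4, -2.3]
width: 0.0232
grip_force: 79.4
```

```bash
python3 mv.py .5366 .098 .14 3.5; python3 - <<'E'
from h import *
from station import status,optics
from scipy.spatial.transform import Rotation as R
o=status.get_obs();P=o['position'];A=R.from_quat(o['tcp_rot']).as_matrix()
p,d=optics.capture("scene");c=optics.get_calibration("scene");np.savez("scene2.npz",p=p,d=d,**c)
# predicted blade points (edge 61 mm below TCP), strop corners
B=[P+A@[x,0,z] for x,z in((-.015,.0615),(.015,.0615),(-.018,.0115),(.018,.0115),(.025,.0115),(-.025,.0115))]
L=np.array([-.061,.998,0]);X=np.array([.998,.061,0]);M=np.array([.5427,.0018,.052])
S=[M+a*.03*X+b*.1*L for a in(-1,1) for b in(-1,1)]
x0,y0,s=215,100,6
im=cv2.resize(p[y0:y0+100,x0:x0+130,::-1],None,fx=s,fy=s,interpolation=cv2.INTER_CUBIC)
for a in proj(np.array(B+S),c['K'],c['T']): cv2.circle(im,tuple(((a-[x0,y0]+.5)*s).astype(int)),2,(255,0,255),-1)
cv2.imwrite("pics/start.png",im)
E
```

```text
t 4.8 pos [0.5381 0.0959 0.1815] yaw [0.9983 0.0577 0.0011] F [-0.26 -0.36 -2.28] w 0.0232 gf 79.4
xyz [-0.0048, -0.0075, 0.1382] ang [0.0015, -0.0023, -0.0067]
```

View pics/start.png

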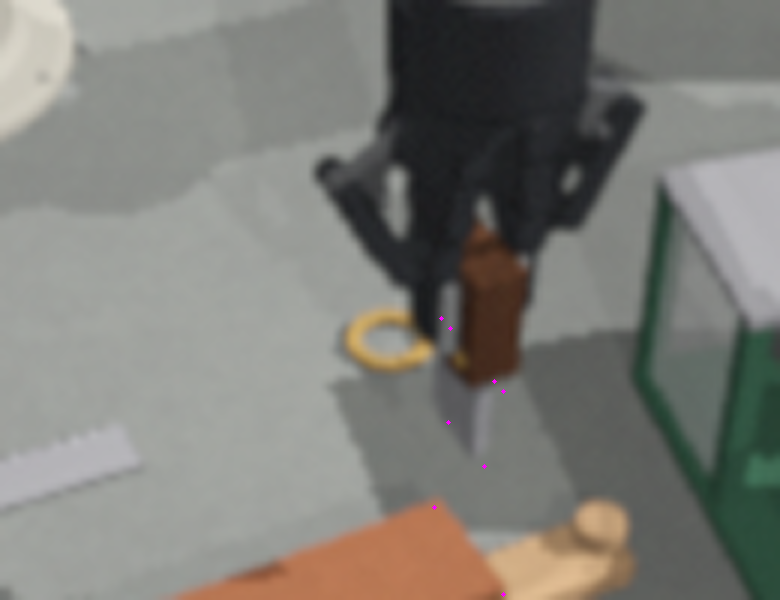

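The crop shows the blade upright in the fingers with its near edge corner at (477,458). That is about 1.3 px from the prediction, so the blade sits a few mm higher than predicted. The leather corners match the markers at (434,507) and (503,594).

Emit:
carry_out(steps=[{"xyz": [0,-0.007,0.07],"angular": [0.0015,-0.002,-0.007],"jaw": 10},{"xyz": [0,-0.007,0.14],"angular": [0.0015,-0.002,-0.007],"jaw": 10},{"xyz": [0,-0.007,0.19],"angular": [0.0015,-0.002,-0.007],"jaw": 10},{"xyz": [0,-0.007,0.21],"angular": [0.0015,-0.002,-0.007],"jaw": 10},{"xyz": [0,-0.007,0.21],"angular": [0.0015,-0.002,-0.007],"jaw": 10},{"xyz": [0,-0.007,0.21],"angular": [0.0015,-0.002,-0.007],"jaw": 10}])

```text
t: 5.45
position: [0.538, 0.0993, 0.1189]
tcp_rot: [1.0, 0.031, 0.0, -0.0]
contact_force: [-1.2, -0.9, -2.0]
width: 0.0233
grip_force: 79.6
```

```bash
cat > lz.py <<'E'
# leather height from the scene depth, and TCP state
from h import *
from station import status,optics
o=status.get_obs()
p,d=optics.capture("scene");c=optics.get_calibration("scene");C=cloud(d,c['K'],c['T']);q=p.astype(int)
L=np.array([-.061,.998]);X=np.array([.998,.061]);D=C[...,:2]-[.5427,.0018]
m=(abs(D@X)<.026)&(abs(D@L)<.09)&(abs(C[...,2]-.047)<.014)&(q[...,0]>1.5*q[...,1])
print("leather z mm",(np.median(C[...,2][m])*1000).round(2),(C[...,2][m].mean()*1000).round(2),m.sum())
print("t",round(o['t'],2),"pos",o['position'].round(4),"F",o['contact_force'].round(2),"M",o['ft_torque'].round(2))
E
python3 - <<'E'
from h import *
for k in "02":
    f=np.load(f"scene{k}.npz");C=cloud(f['d'],f['K'],f['T']);q=f['p'].astype(int)
    L=np.array([-.061,.998]);X=np.array([.998,.061]);D=C[...,:2]-[.5427,.0018]
    m=(abs(D@X)<.026)&(abs(D@L)<.09)&(abs(C[...,2]-.047)<.014)&(q[...,0]>1.5*q[...,1])
    print(np.median(C[...,2][m])*1000,C[...,2][m].mean()*1000,m.sum())
E
python3 lz.py
```

```text
52.2029428882822 52.15241215009201 1075
52.367511004640654 52.247101158298406 1090
leather z mm 52.18 52.13 1084
t 5.45 pos [0.538  0.0993 0.1189] F [-1.2  -0.88 -1.96] M [-0.    0.    0.03]
```

Emit:
carry_out(steps=[{"xyz": [0,0.006,0.005],"angular": [0,0,0],"jaw": 10},{"xyz": [0,0.006,0.01],"angular": [0,0,0],"jaw": 10},{"xyz": [0,0.006,0.015],"angular": [0,0,0],"jaw": 10},{"xyz": [0,0.006,0.02],"angular": [0,0,0],"jaw": 10},{"xyz": [0,0.006,0.02],"angular": [0,0,0],"jaw": 10}])

```text
t: 6.0
position: [0.5375, 0.0978, 0.112]
tcp_rot: [1.0, 0.031, -0.0, -0.0]
contact_force: [-0.1, 1.1, 0.1]
width: 0.0231
grip_force: 79.7
```

```bash
python3 lz.py
```

```text
leather z mm 50.88 50.81 1080
t 6.0 pos [0.5375 0.0978 0.112 ] F [-0.11  1.14  0.1 ] M [-0.13 -0.   -0.04]
```

Emit:
carry_out(steps=[{"xyz": [0,0,0.006],"angular": [0,0,0],"jaw": 10},{"xyz": [0,0,0.0125],"angular": [0,0,0],"jaw": 10},{"xyz": [0,0,0.0125],"angular": [0,0,0],"jaw": 10}])

```text
t: 6.35
position: [0.5375, 0.0978, 0.1082]
tcp_rot: [1.0, 0.031, -0.0, -0.0]
contact_force: [-0.9, -0.2, 3.4]
width: 0.0229
grip_force: 79.9
```

```bash
python3 lz.py; python3 mv.py .5495 -.0945 .1083 3.5
```

```text
leather z mm 47.31 47.19 1073
t 6.35 pos [0.5375 0.0978 0.1082] F [-0.93 -0.19  3.43] M [-0.04  0.08  0.02]
t 6.4 pos [0.5375 0.0978 0.1084] yaw [ 9.98e-01  6.28e-02 -5.00e-04] F [-0.47 -0.02  2.69] w 0.0233 gf 79.9
xyz [-0.0005, 0.6422, -0.0002] ang [-0.0014, 0.0011, 0.0034]
```

Emit:
carry_out(steps=[{"xyz": [0,0.015,0],"angular": [0,0,0],"jaw": 10},{"xyz": [0,0.04,0],"angular": [0,0,0],"jaw": 10},{"xyz": [0,0.065,0],"angular": [0,0,0],"jaw": 10},{"xyz": [0,0.09,0],"angular": [0,0,0],"jaw": 10},{"xyz": [0,0.115,0],"angular": [0,0,0],"jaw": 10},{"xyz": [0,0.14,0],"angular": [0,0,0],"jaw": 10},{"xyz": [0,0.165,0],"angular": [0,0,0],"jaw": 10},{"xyz": [0,0.19,0],"angular": [0,0,0],"jaw": 10},{"xyz": [0,0.21,0],"angular": [0,0,0],"jaw": 10},{"xyz": [0,0.22,0],"angular": [0,0,0],"jaw": 10}])

```text
t: 7.4
position: [0.5415, 0.0313, 0.1081]
tcp_rot: [1.0, 0.031, -0.001, -0.0]
contact_force: [0.2, 2.2, 3.1]
width: 0.0235
grip_force: 80.0
```

```bash
python3 lz.py; python3 mv.py .5495 -.0945 .1083 3.5
```

```text
leather z mm 47.01 46.92 987
t 7.4 pos [0.5415 0.0313 0.1081] F [0.15 2.23 3.12] M [ 0.5   0.02 -0.02]
t 7.45 pos [0.5415 0.031  0.1081] yaw [ 0.9981  0.0622 -0.001 ] F [ 0.59 -0.94  2.1 ] w 0.0231 gf 80.1
xyz [0.0005, 0.4193, -0.0007] ang [-0.0006, 0.0021, 0.0024]
```

Steady at 5.2 mm. Continuing.

Emit:
carry_out(steps=[{"xyz": [0,0.015,-0.0005],"angular": [0,0,0],"jaw": 10},{"xyz": [0,0.04,-0.0005],"angular": [0,0,0],"jaw": 10},{"xyz": [0,0.065,-0.0005],"angular": [0,0,0],"jaw": 10},{"xyz": [0,0.09,-0.0005],"angular": [0,0,0],"jaw": 10},{"xyz": [0,0.115,-0.0005],"angular": [0,0,0],"jaw": 10},{"xyz": [0,0.14,-0.0005],"angular": [0,0,0],"jaw": 10},{"xyz": [0,0.165,-0.0005],"angular": [0,0,0],"jaw": 10},{"xyz": [0,0.19,-0.0005],"angular": [0,0,0],"jaw": 10},{"xyz": [0,0.21,-0.0005],"angular": [0,0,0],"jaw": 10},{"xyz": [0,0.22,-0.0005],"angular": [0,0,0],"jaw": 10}])

```text
t: 8.45
position: [0.5456, -0.0346, 0.1082]
tcp_rot: [1.0, 0.031, -0.0, -0.0]
contact_force: [-0.6, 1.2, 2.0]
width: 0.023
grip_force: 80.1
```

```bash
python3 lz.py; python3 mv.py .5495 -.0945 .1083 3.5
```

```text
leather z mm 47.11 47.07 984
t 8.45 pos [ 0.5456 -0.0346  0.1082] F [-0.58  1.21  1.99] M [ 0.45  0.07 -0.05]
t 8.5 pos [ 0.5457 -0.0349  0.1082] yaw [ 0.9981  0.0622 -0.001 ] F [ 0.07 -0.24  2.93] w 0.0232 gf 80.1
xyz [0.0003, 0.1992, -0.0003] ang [-0.0005, 0.002, 0.0023]
```

Emit:
carry_out(steps=[{"xyz": [0,0.015,-0.0003],"angular": [0,0,0],"jaw": 10},{"xyz": [0,0.04,-0.0003],"angular": [0,0,0],"jaw": 10},{"xyz": [0,0.065,-0.0003],"angular": [0,0,0],"jaw": 10},{"xyz": [0,0.09,-0.0003],"angular": [0,0,0],"jaw": 10},{"xyz": [0,0.115,-0.0003],"angular": [0,0,0],"jaw": 10},{"xyz": [0,0.14,-0.0003],"angular": [0,0,0],"jaw": 10},{"xyz": [0,0.165,-0.0003],"angular": [0,0,0],"jaw": 10},{"xyz": [0,0.185,-0.0003],"angular": [0,0,0],"jaw": 10},{"xyz": [0,0.2,-0.0003],"angular": [0,0,0],"jaw": 10},{"xyz": [0,0.2,-0.0003],"angular": [0,0,0],"jaw": 10}])

```text
t: 9.5
position: [0.549, -0.0947, 0.1077]
tcp_rot: [1.0, 0.031, -0.001, -0.0]
contact_force: [0.4, -0.7, -2.3]
width: 0.0232
grip_force: 79.6
```

```bash
python3 lz.py; python3 - <<'E'
from h import *
from station import status,optics
from scipy.spatial.transform import Rotation as R
o=status.get_obs();P=o['position'];A=R.from_quat(o['tcp_rot']).as_matrix()
p,d=optics.capture("scene");c=optics.get_calibration("scene");np.savez("scene3.npz",p=p,d=d,P=P,A=A,**c)
B=[P+A@[x,0,.061] for x in(-.015,.015)]
L=np.array([-.061,.998,0]);X=np.array([.998,.061,0]);M=np.array([.5427,.0018,.0471])
S=[M+a*.03*X+b*.1*L for a in(-1,1) for b in(-1,1)]
x0,y0,s=190,150,8
im=cv2.resize(p[y0:y0+75,x0:x0+100,::-1],None,fx=s,fy=s,interpolation=cv2.INTER_CUBIC)
for a in proj(np.array(B+S),c['K'],c['T']): cv2.circle(im,tuple(((a-[x0,y0]+.5)*s).astype(int)),2,(255,0,255),-1)
cv2.imwrite("pics/end.png",im)
E
```

```text
leather z mm 52.07 52.06 1044
t 9.5 pos [ 0.549  -0.0947  0.1077] F [ 0.39 -0.68 -2.3 ] M [-0.23 -0.09 -0.08]
```

View pics/end.png

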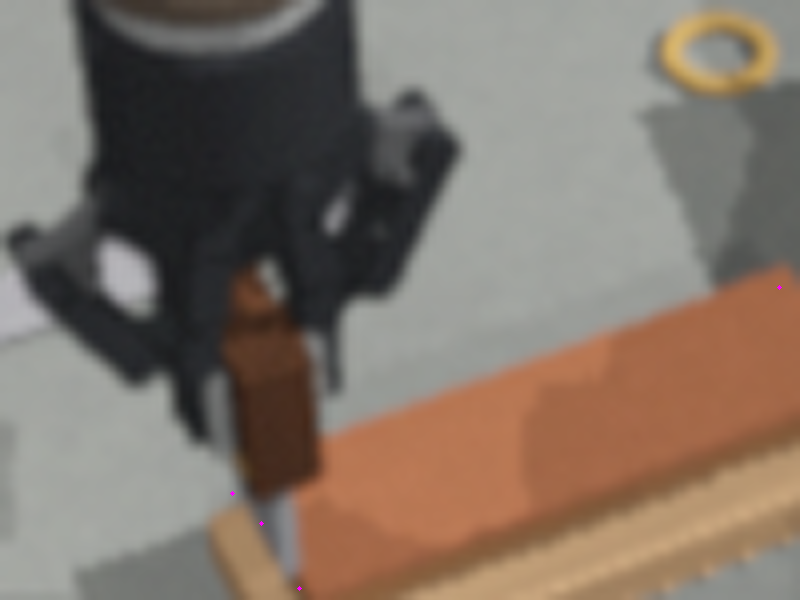

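The picture shows the blade just past the board's near end (the leather begins right at the blade, about (300,590)). The board has sprung back, so the leather lies a few mm further +y than I had it and my start was about 9 mm short. I'll lift clear and repeat the stroke fully, centred correctly.

Emit:
carry_out(steps=[{"xyz": [0,0.015,0],"angular": [0,0,0],"jaw": 10},{"xyz": [0,0.015,-0.04],"angular": [0,0,0],"jaw": 10},{"xyz": [0,0.015,-0.09],"angular": [0,0,0],"jaw": 10},{"xyz": [0,-0.12,-0.09],"angular": [0,0,0],"jaw": 10},{"xyz": [0,-0.27,-0.09],"angular": [0,0,0],"jaw": 10},{"xyz": [0,-0.42,-0.09],"angular": [0,0,0],"jaw": 10},{"xyz": [0,-0.57,-0.09],"angular": [0,0,0],"jaw": 10},{"xyz": [0,-0.65,-0.08],"angular": [0,0,0],"jaw": 10},{"xyz": [0,-0.65,-0.05],"angular": [0,0,0],"jaw": 10},{"xyz": [0,-0.65,-0.05],"angular": [0,0,0],"jaw": 10}])

```text
t: 10.6
position: [0.5367, 0.1012, 0.1233]
tcp_rot: [0.999, 0.032, -0.001, -0.0]
contact_force: [0.3, 0.2, -1.8]
width: 0.0231
grip_force: 79.7
```

```bash
python3 mv.py .537 .1025 .1083 3.5; python3 - <<'E'
from h import *
from station import status,optics
o=status.get_obs();P=o['position']
p,d=optics.capture("scene");c=optics.get_calibration("scene");K,T=c['K'],c['T']
C=cloud(d,K,T);q=p.astype(int);r,g,b=[q[...,i] for i in range(3)]
Z=C[...,2]
# steel blade body between handle and leather: grey points near predicted place
m=(np.hypot(C[...,0]-P[0],C[...,1]-P[1])<.035)&(Z>P[2]-.06)&(Z<P[2]-.012)&(abs(r-b)<25)&(r>60)
D=C[m]-P;print("steel",m.sum(),"median d mm",(np.median(D,0)*1000).round(1),"std",(D.std(0)*1000).round(1), "x rng",(np.percentile(D[:,0],[2,98])*1000).round(1))
h=(np.hypot(C[...,0]-P[0],C[...,1]-P[1])<.04)&(Z>P[2]-.012)&(Z<P[2]+.05)&(r>1.7*b)&(r<130)
D=C[h]-P;print("handle",h.sum(),"mean d",(D.mean(0)*1000).round(1),"rng",(np.percentile(D,[3,97],0)*1000).round(1).tolist())
np.savez("scene4.npz",p=p,d=d,P=P,**c)
E
```

```text
t 10.6 pos [0.5367 0.1012 0.1233] yaw [ 0.9979  0.0642 -0.0019] F [ 0.28  0.23 -1.84] w 0.0231 gf 79.7
xyz [0.0015, -0.0044, 0.05] ang [-0.001, 0.0038, 0.0064]
steel 74 median d mm [  3.6  -4.6 -37.7] std [11.6  2.2  8.7] x rng [-20.8  15.4]
handle 185 mean d [16.7 -2.8 27.3] rng [[-1.4, -13.3, -2.0], [23.0, 8.2, 45.2]]
```

Emit:
carry_out(steps=[{"xyz": [0.001,-0.001,0.015],"angular": [-0.001,0.004,0.006],"jaw": 10},{"xyz": [0.001,-0.001,0.03],"angular": [-0.001,0.004,0.006],"jaw": 10},{"xyz": [0.001,-0.001,0.04],"angular": [-0.001,0.004,0.006],"jaw": 10},{"xyz": [0.001,-0.001,0.05],"angular": [-0.001,0.004,0.006],"jaw": 10},{"xyz": [0.001,-0.001,0.05],"angular": [-0.001,0.004,0.006],"jaw": 10},{"xyz": [0.001,-0.001,0.05],"angular": [-0.001,0.004,0.006],"jaw": 10}])

```text
t: 11.25
position: [0.5378, 0.1007, 0.1088]
tcp_rot: [1.0, 0.03, 0.001, 0.0]
contact_force: [-0.5, -2.4, 2.1]
width: 0.023
grip_force: 80.2
```

```bash
python3 lz.py; python3 mv.py .5487 -.0885 .1082 3.5
```

```text
leather z mm 47.79 47.71 1086
t 11.25 pos [0.5378 0.1007 0.1088] F [-0.49 -2.36  2.13] M [-0.46  0.1   0.02]
t 11.3 pos [0.5378 0.1008 0.1088] yaw [0.9982 0.0596 0.0017] F [-1.26 -1.06  1.87] w 0.0235 gf 80.2
xyz [-0.0014, 0.6321, 0.0023] ang [0.0005, -0.0034, -0.0028]
```

Emit:
carry_out(steps=[{"xyz": [0,0,0.0022],"angular": [0,-0.003,-0.003],"jaw": 10},{"xyz": [0,0.025,0.0022],"angular": [0,-0.003,-0.003],"jaw": 10},{"xyz": [0,0.05,0.0022],"angular": [0,-0.003,-0.003],"jaw": 10},{"xyz": [0,0.075,0.0022],"angular": [0,-0.003,-0.003],"jaw": 10},{"xyz": [0,0.1,0.0022],"angular": [0,-0.003,-0.003],"jaw": 10},{"xyz": [0,0.125,0.0022],"angular": [0,-0.003,-0.003],"jaw": 10},{"xyz": [0,0.15,0.0022],"angular": [0,-0.003,-0.003],"jaw": 10},{"xyz": [-0.0005,0.175,0.0022],"angular": [0,-0.003,-0.003],"jaw": 10},{"xyz": [-0.0005,0.2,0.0022],"angular": [0,-0.003,-0.003],"jaw": 10},{"xyz": [-0.0005,0.22,0.0022],"angular": [0,-0.003,-0.003],"jaw": 10}])

```text
t: 12.3
position: [0.5412, 0.0345, 0.1077]
tcp_rot: [1.0, 0.031, -0.0, -0.0]
contact_force: [0.5, 2.3, 2.3]
width: 0.0231
grip_force: 80.2
```

```bash
python3 lz.py; python3 mv.py .5487 -.0885 .1082 3.5
```

```text
leather z mm 46.57 46.51 983
t 12.3 pos [0.5412 0.0345 0.1077] F [0.46 2.31 2.31] M [0.53 0.   0.04]
t 12.35 pos [0.5413 0.0338 0.1077] yaw [ 9.982e-01  6.060e-02 -6.000e-04] F [-0.85  0.08  2.3 ] w 0.0231 gf 80.2
xyz [-0.0, 0.4083, -0.0014] ang [0.0009, 0.0012, -0.0009]
```

5.6 mm now, so I'm easing up 0.5 mm.

Emit:
carry_out(steps=[{"xyz": [0,0.015,-0.0018],"angular": [0,0.001,0],"jaw": 10},{"xyz": [0,0.04,-0.0018],"angular": [0,0.001,0],"jaw": 10},{"xyz": [0,0.065,-0.0018],"angular": [0,0.001,0],"jaw": 10},{"xyz": [0,0.09,-0.0018],"angular": [0,0.001,0],"jaw": 10},{"xyz": [0,0.115,-0.0018],"angular": [0,0.001,0],"jaw": 10},{"xyz": [0,0.14,-0.0018],"angular": [0,0.001,0],"jaw": 10},{"xyz": [0,0.165,-0.0018],"angular": [0,0.001,0],"jaw": 10},{"xyz": [0,0.19,-0.0018],"angular": [0,0.001,0],"jaw": 10},{"xyz": [0,0.21,-0.0018],"angular": [0,0.001,0],"jaw": 10},{"xyz": [0,0.22,-0.0018],"angular": [0,0.001,0],"jaw": 10}])

```text
t: 13.35
position: [0.5453, -0.0313, 0.1083]
tcp_rot: [1.0, 0.03, 0.0, -0.0]
contact_force: [0.2, 2.2, 1.3]
width: 0.0229
grip_force: 80.2
```

```bash
python3 lz.py; python3 mv.py .5487 -.0885 .1082 3.5
```

```text
leather z mm 47.08 47.06 987
t 13.35 pos [ 0.5453 -0.0313  0.1083] F [0.15 2.22 1.3 ] M [ 0.42  0.05 -0.04]
t 13.4 pos [ 0.5453 -0.0316  0.1083] yaw [0.9982 0.0607 0.    ] F [0.38 0.06 2.88] w 0.0232 gf 80.2
xyz [-0.0003, 0.1901, 0.0002] ang [0.0004, -0.0, -0.0008]
```

Emit:
carry_out(steps=[{"xyz": [0,0.015,-0.0002],"angular": [0,0,0],"jaw": 10},{"xyz": [0,0.04,-0.0002],"angular": [0,0,0],"jaw": 10},{"xyz": [0,0.065,-0.0002],"angular": [0,0,0],"jaw": 10},{"xyz": [0,0.09,-0.0002],"angular": [0,0,0],"jaw": 10},{"xyz": [0,0.115,-0.0002],"angular": [0,0,0],"jaw": 10},{"xyz": [0,0.135,-0.0002],"angular": [0,0,0],"jaw": 10},{"xyz": [0,0.155,-0.0002],"angular": [0,0,0],"jaw": 10},{"xyz": [0,0.175,-0.0002],"angular": [0,0,0],"jaw": 10},{"xyz": [0,0.189,-0.0002],"angular": [0,0,0],"jaw": 10},{"xyz": [0,0.189,-0.0002],"angular": [0,0,0],"jaw": 10}])

```text
t: 14.4
position: [0.5488, -0.0882, 0.1084]
tcp_rot: [1.0, 0.03, 0.0, 0.0]
contact_force: [-0.4, -0.1, 2.4]
width: 0.0231
grip_force: 80.2
```

```bash
python3 lz.py
```

```text
leather z mm 47.23 47.19 1019
t 14.4 pos [ 0.5488 -0.0882  0.1084] F [-0.38 -0.09  2.42] M [-0.14  0.06  0.  ]
```

Emit:
carry_out(steps=[{"xyz": [0,0.007,0],"angular": [0,0,0],"jaw": 10},{"xyz": [0,0.007,0],"angular": [0,0,0],"jaw": 10},{"xyz": [0,0.007,-0.05],"angular": [0,0,0],"jaw": 10},{"xyz": [0,0.007,-0.15],"angular": [0,0,0],"jaw": 10},{"xyz": [0,0.007,-0.3],"angular": [0,0,0],"jaw": 10},{"xyz": [0,0.007,-0.4],"angular": [0,0,0],"jaw": 10},{"xyz": [0,0.007,-0.45],"angular": [0,0,0],"jaw": 10}])

```text
t: 15.15
position: [0.5501, -0.0899, 0.2474]
tcp_rot: [1.0, 0.031, 0.003, 0.001]
contact_force: [1.0, 0.4, -1.7]
width: 0.0235
grip_force: 79.7
```

```bash
python3 - <<'E'
from h import *
from scipy.optimize import least_squares
for n,uv in(("top",(130,218)),("scene",(358,136))):
    f=np.load(n+"0.npz");p=f['p'].astype(int);K=f['K'];T=f['T'];C=cloud(f['d'],K,T)
    q=p.astype(int);g=p.astype(np.uint8)
    m=(abs(C[...,2]-.13)<.004)&(abs(q[...,0]-q[...,1])<22)&(C[...,1]>.2)&(C[...,1]<.45)&(C[...,0]>.38)&(C[...,0]<.6)
    m=cv2.morphologyEx(m.astype(np.uint8),cv2.MORPH_CLOSE,np.ones((7,7)))
    k,l,s,_=cv2.connectedComponentsWithStats(m,connectivity=4);m=(l==1+np.argmax(s[1:,4])).astype(np.uint8)
    v,u=np.nonzero(m);P=onplane(np.c_[u,v],.13,K,T)[:,:2]*1000
    # soft rectangle overlap fit, known size 110x146
    gx=onplane(np.c_[np.mgrid[:512,:384].reshape(2,-1).T],.13,K,T)[:,:2]*1000
    M=m.T.reshape(-1).astype(float);near=np.hypot(*(gx-P.mean(0)).T)<140;gx,M=gx[near],M[near]
    def sig(t):return 1/(1+np.exp(-np.clip(t,-40,40)))
    def res(t,L=110,W=146,s=1.5):
        c,sn=np.cos(t[2]),np.sin(t[2]);d=gx-t[:2];a=d[:,0]*c+d[:,1]*sn;b=-d[:,0]*sn+d[:,1]*c
        return sig((L/2-abs(a))/s)*sig((W/2-abs(b))/s)-M
    r=least_squares(res,[*P.mean(0),-.16]);print(n,"plate",r.x[:2].round(1),np.degrees(r.x[2]).round(2),"cost",r.cost.round(1),"area",m.sum())
    # slot: fit intensity model in image
    u0,v0=uv;uu,vv=np.meshgrid(np.arange(u0-12,u0+13),np.arange(v0-10,v0+11));sub=np.linspace(-.4,.4,5)
    I=p[vv,uu].sum(2).astype(float)
    G=np.stack([onplane(np.c_[(uu+a).ravel(),(vv+b).ravel()],.13,K,T)[:,:2]*1000 for a in sub for b in sub])
    A=np.c_[np.ones(I.size),(uu-u0).ravel(),(vv-v0).ravel()]
    def rs(t):
        c,sn=np.cos(t[2]),np.sin(t[2]);d=G-t[:2];a=d[...,0]*c+d[...,1]*sn;b=-d[...,0]*sn+d[...,1]*c
        S=(sig((19-abs(a))/.4)*sig((4-abs(b))/.4)).mean(0)
        B=np.c_[A,S];x,*_=np.linalg.lstsq(B,I.ravel(),rcond=None);return B@x-I.ravel()
    best=min((least_squares(rs,[488+dx,320+dy,-.17],x_scale=[1,1,.02],diff_step=1e-3) for dx in(-3,0,3) for dy in(-3,0,3)),key=lambda r:r.cost)
    print(n,"slot",best.x[:2].round(1),np.degrees(best.x[2]).round(2),best.cost.round(0),np.abs(I-np.median(I)).sum())
E
python3 mv.py .489 .3215 .215 -10
```

```text
top plate [486.8 322.7] -8.72 cost 18.8 area 1992
top slot [486.8 322.4] -9.14 67009.0 17025.0
scene plate [487.7 316.4] -8.84 cost 26.6 area 1458
scene slot [485.8 318.7] -11.84 24994.0 5955.0
t 15.15 pos [ 0.5501 -0.0899  0.2474] yaw [0.9981 0.0615 0.005 ] F [ 0.97  0.44 -1.68] w 0.0235 gf 79.7
xyz [-0.1195, -1.3815, 0.1039] ang [0.0039, -0.0105, 0.4721]
```

Emit:
carry_out(steps=[{"xyz": [0,-0.15,0],"angular": [0.004,-0.01,0.05],"jaw": 10},{"xyz": [-0.02,-0.3,0],"angular": [0.004,-0.01,0.1],"jaw": 10},{"xyz": [-0.04,-0.45,0],"angular": [0.004,-0.01,0.15],"jaw": 10},{"xyz": [-0.06,-0.6,0],"angular": [0.004,-0.01,0.2],"jaw": 10},{"xyz": [-0.08,-0.75,0],"angular": [0.004,-0.01,0.25],"jaw": 10},{"xyz": [-0.1,-0.9,0],"angular": [0.004,-0.01,0.3],"jaw": 10},{"xyz": [-0.1,-1.0,0],"angular": [0.004,-0.01,0.35],"jaw": 10},{"xyz": [-0.1,-1.0,0],"angular": [0.004,-0.01,0.43],"jaw": 10},{"xyz": [-0.1,-1.0,0],"angular": [0.004,-0.01,0.43],"jaw": 10}])

```text
t: 16.05
position: [0.4995, 0.2089, 0.2422]
tcp_rot: [0.997, -0.076, -0.004, -0.001]
contact_force: [1.0, -0.5, -1.6]
width: 0.0234
grip_force: 79.7
```

```bash
python3 mv.py .4895 .3192 .205 -8.9
```

```text
t 16.05 pos [0.4995 0.2089 0.2422] yaw [ 0.9885 -0.1512 -0.0073] F [ 1.   -0.5  -1.65] w 0.0234 gf 79.7
xyz [-0.0877, -0.3582, 0.125] ang [-0.001, 0.0146, 0.0072]
```

Emit:
carry_out(steps=[{"xyz": [-0.03,-0.12,0.0],"angular": [-0.001,0.0146,0.007],"jaw": 10},{"xyz": [-0.06,-0.24,0.03],"angular": [-0.001,0.0146,0.007],"jaw": 10},{"xyz": [-0.088,-0.358,0.06],"angular": [-0.001,0.0146,0.007],"jaw": 10},{"xyz": [-0.088,-0.358,0.1],"angular": [-0.001,0.0146,0.007],"jaw": 10},{"xyz": [-0.088,-0.358,0.125],"angular": [-0.001,0.0146,0.007],"jaw": 10},{"xyz": [-0.088,-0.358,0.125],"angular": [-0.001,0.0146,0.007],"jaw": 10},{"xyz": [-0.088,-0.358,0.125],"angular": [-0.001,0.0146,0.007],"jaw": 10}])

```text
t: 16.75
position: [0.491, 0.3173, 0.2062]
tcp_rot: [0.997, -0.079, 0.001, -0.0]
contact_force: [0.3, -0.5, -1.6]
width: 0.0232
grip_force: 79.9
```

```bash
python3 mv.py .4895 .3192 .199 -8.9; cat > slot.py <<'E'
import sys
from h import *
from station import status,optics
from scipy.spatial.transform import Rotation as R
o=status.get_obs();P=o['position'];A=R.from_quat(o['tcp_rot']).as_matrix()
p,d=optics.capture("scene");c=optics.get_calibration("scene");K,T=c['K'],c['T'];np.savez(sys.argv[1]+".npz",p=p,d=d,P=P,A=A,**c)
C=cloud(d,K,T);q=p.astype(int);r,b=q[...,0],q[...,2]
D=(C-P)@A*1000   # tool frame, mm
h=(abs(D[...,0])<35)&(abs(D[...,1])<22)&(D[...,2]<11)&(D[...,2]>-45)&(r>1.5*b)&(r<140)
hf=h&(D[...,0]>15);print("front face n",hf.sum(),"x med",np.median(D[hf][:,0]).round(2),"y rng",np.percentile(D[hf][:,1],[3,50,97]).round(1),"y mean",D[hf][:,1].mean().round(2))
x0,y0,s=325,95,10
im=cv2.resize(p[y0:y0+60,x0:x0+80,::-1],None,fx=s,fy=s,interpolation=cv2.INTER_CUBIC)
for x,z,k in((-17,61.1,15),(13,61.1,15),(-20,53,18),(16,53,18)):
    a=proj(P+A@(np.array([x,0,z])/1000),K,T);cv2.circle(im,tuple(((a-[x0,y0]+.5)*s).astype(int)),2,(255,0,255),-1)
cv2.imwrite(f"pics/{sys.argv[1]}.png",im)
E
python3 slot.py slotA
```

```text
t 16.75 pos [0.491  0.3173 0.2062] yaw [ 0.9874 -0.158   0.0018] F [ 0.3  -0.52 -1.57] w 0.0232 gf 79.9
xyz [-0.0061, -0.0055, 0.0239] ang [-0.0014, -0.0036, -0.0067]
front face n 159 x med 20.88 y rng [-7.5  5.3 14.8] y mean 4.95
```

View pics/slotA.png

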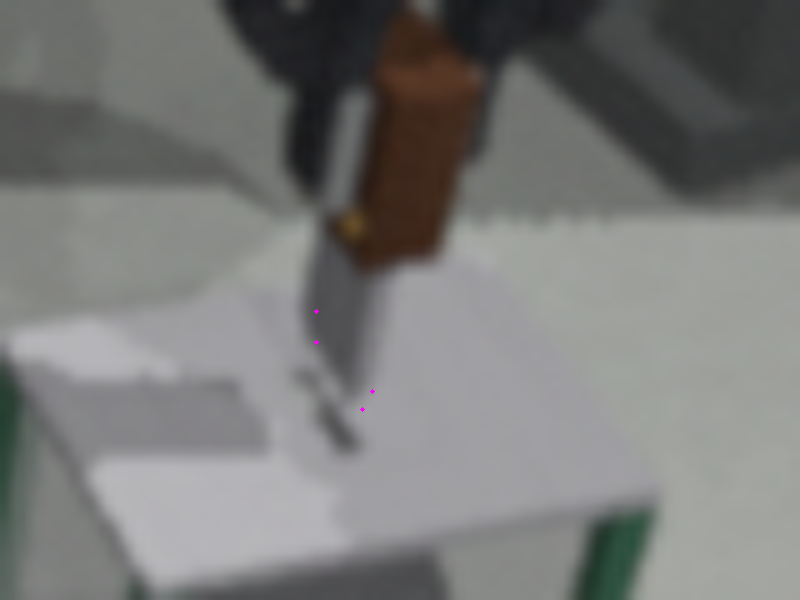

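The picture shows the blade above the plate with its near edge corner at about (350,398). The slot is a dark bar from (302,372) to (347,447), to the left of and nearer than the blade.

```bash
python3 - <<'E'
from h import *
f=np.load("slotA.npz");K,T,P,A=f['K'],f['T'],f['P'],f['A']
e=onplane([[359.55,134.35]],P[2]-.0611,K,T)[0]
s=onplane([[359.1,139.3],[354.7,131.8]],.13,K,T)
xh=np.array([np.cos(np.radians(-8.9)),np.sin(np.radians(-8.9)),0]);yh=np.array([-xh[1],xh[0],0])
print("edge corner-TCP tool",((e-P)@A*1000).round(1),"slot ends",s.round(4),"len",np.linalg.norm(s[0]-s[1]))
for nm,t in(("near",s[0]-19*xh/1000),("mid",s.mean(0)),("fit",np.array([.4858,.3187,.13])),("plate",np.array([.4877,.3164,.13]))):
    dl=t-(e-.015*xh);print(nm,"move x,y slot axes mm",(dl@xh*1000).round(1),(dl@yh*1000).round(1))
E
```

```text
edge corner-TCP tool [ 8.   1.2 61.1] slot ends [[0.5012 0.3148 0.13  ]
 [0.4686 0.3219 0.13  ]] len 0.033356944796436694
near move x,y slot axes mm -1.6 0.4
mid move x,y slot axes mm 0.7 1.3
fit move x,y slot axes mm 1.6 1.8
plate move x,y slot axes mm 3.8 -0.2
```

Emit:
carry_out(steps=[{"xyz": [0.003,-0.003,0.01],"angular": [-0.001,-0.0036,0.002],"jaw": 10},{"xyz": [0.003,-0.003,0.025],"angular": [-0.001,-0.0036,0.002],"jaw": 10},{"xyz": [0.003,-0.003,0.04],"angular": [-0.001,-0.0036,0.002],"jaw": 10},{"xyz": [0.003,-0.003,0.045],"angular": [-0.001,-0.0036,0.002],"jaw": 10},{"xyz": [0.003,-0.003,0.05],"angular": [-0.001,-0.0036,0.002],"jaw": 10},{"xyz": [0.003,-0.003,0.053],"angular": [-0.001,-0.0036,0.002],"jaw": 10},{"xyz": [0.003,-0.003,0.053],"angular": [-0.001,-0.0036,0.002],"jaw": 10}])

```text
t: 17.5
position: [0.4917, 0.3193, 0.1902]
tcp_rot: [0.997, -0.079, 0.0, -0.0]
contact_force: [0.6, 0.9, -1.7]
width: 0.0231
grip_force: 79.9
```

```bash
python3 mv.py .4895 .3192 .187 -8.9; python3 slot.py slotB
```

```text
t 17.5 pos [0.4917 0.3193 0.1902] yaw [ 9.875e-01 -1.575e-01  1.000e-04] F [ 0.59  0.91 -1.67] w 0.0231 gf 79.9
xyz [-0.0072, 0.0014, 0.0106] ang [-0.0012, -0.0002, -0.0056]
front face n 151 x med 20.6 y rng [-6.8  4.9 14.8] y mean 4.63
```

View pics/slotB.png

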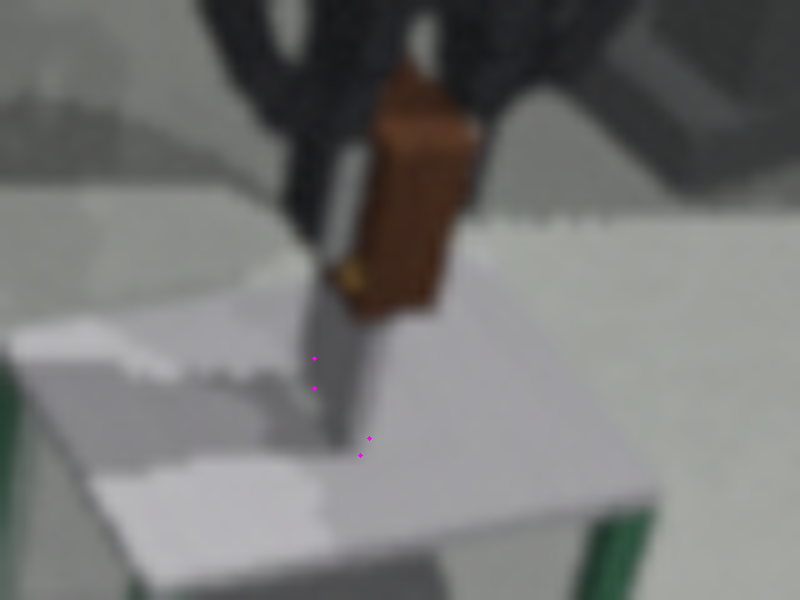

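The blade tip is now at (343,445), over the slot's near end at (347,447), with no contact force. Lowering it into the mouth.

Emit:
carry_out(steps=[{"xyz": [0,0,0.004],"angular": [0,0,0],"jaw": 10},{"xyz": [0,0,0.008],"angular": [0,0,0],"jaw": 10},{"xyz": [0,0,0.012],"angular": [0,0,0],"jaw": 10},{"xyz": [0,0,0.014],"angular": [0,0,0],"jaw": 10},{"xyz": [0,0,0.014],"angular": [0,0,0],"jaw": 10}])

```text
t: 18.05
position: [0.4917, 0.3192, 0.1859]
tcp_rot: [0.997, -0.079, 0.0, -0.0]
contact_force: [-0.6, 0.3, -1.8]
width: 0.0228
grip_force: 79.9
```

```bash
cat > st.py <<'E'
from station import status
from scipy.spatial.transform import Rotation as R
o=status.get_obs();A=R.from_quat(o['tcp_rot']).as_matrix()
print("t",round(o['t'],2),"pos",(o['position']*1000).round(2),"Ftool",(A.T@o['contact_force']).round(2),"Mtool",(A.T@o['ft_torque']).round(3),"x",A[:,0].round(4))
E
python3 st.py
```

```text
t 18.05 pos [491.69 319.24 185.94] Ftool [-0.59 -0.17  1.78] Mtool [-0.     0.013 -0.054] x [ 9.875e-01 -1.575e-01  1.000e-04]
```

Emit:
carry_out(steps=[{"xyz": [0,0.0035,0],"angular": [0,0,0],"jaw": 10},{"xyz": [0,0.007,0],"angular": [0,0,0],"jaw": 10},{"xyz": [0,0.007,0],"angular": [0,0,0],"jaw": 10}])

```text
t: 18.35
position: [0.4915, 0.3171, 0.1862]
tcp_rot: [0.997, -0.079, 0.0, -0.0]
contact_force: [0.2, 0.4, -1.9]
width: 0.0232
grip_force: 79.9
```

```bash
python3 st.py
```

```text
t 18.35 pos [491.46 317.08 186.16] Ftool [ 0.11 -0.41  1.94] Mtool [-0.024 -0.045  0.002] x [ 9.875e-01 -1.577e-01  4.000e-04]
```

Emit:
carry_out(steps=[{"xyz": [0,0.0017,0],"angular": [0,0,0],"jaw": 10},{"xyz": [0,0.0033,0],"angular": [0,0,0],"jaw": 10},{"xyz": [0,0.0033,0],"angular": [0,0,0],"jaw": 10}])

```text
t: 18.65
position: [0.4914, 0.3167, 0.1862]
tcp_rot: [0.997, -0.079, 0.0, -0.001]
contact_force: [0.5, 4.1, -2.6]
width: 0.0231
grip_force: 79.7
```

```bash
python3 st.py
```

```text
t 18.65 pos [491.38 316.73 186.17] Ftool [-0.11 -4.14  2.64] Mtool [ 0.703  0.053 -0.032] x [ 9.875e-01 -1.576e-01  5.000e-04]
```

Emit:
carry_out(steps=[{"xyz": [0,-0.01,0],"angular": [0,0,0],"jaw": 10},{"xyz": [0,-0.02,0],"angular": [0,0,0],"jaw": 10},{"xyz": [0,-0.0235,0],"angular": [0,0,0],"jaw": 10},{"xyz": [0,-0.0235,0],"angular": [0,0,0],"jaw": 10}])

```text
t: 19.05
position: [0.4922, 0.3215, 0.186]
tcp_rot: [0.997, -0.079, -0.0, 0.002]
contact_force: [-1.2, -6.2, 1.7]
width: 0.0234
grip_force: 80.3
```

```bash
python3 st.py
```

```text
t 19.05 pos [492.19 321.49 186.02] Ftool [-0.26  6.28 -1.7 ] Mtool [-1.356 -0.076 -0.032] x [ 9.876e-01 -1.571e-01 -3.000e-04]
```

Emit:
carry_out(steps=[{"xyz": [0,0.0137,0],"angular": [0,0,0],"jaw": 10},{"xyz": [0.005,0.0137,0],"angular": [0,0,0],"jaw": 10},{"xyz": [0.01,0.0137,0],"angular": [0,0,0],"jaw": 10},{"xyz": [0.0133,0.0137,0],"angular": [0,0,0],"jaw": 10},{"xyz": [0.0133,0.0137,0],"angular": [0,0,0],"jaw": 10}])

```text
t: 19.55
position: [0.4936, 0.3187, 0.1856]
tcp_rot: [0.997, -0.079, -0.003, -0.0]
contact_force: [-7.5, -0.8, 2.7]
width: 0.0233
grip_force: 80.4
```

```bash
python3 st.py
```

```text
t 19.55 pos [493.63 318.74 185.59] Ftool [-7.3  2.  -2.7] Mtool [-0.376 -1.624  0.013] x [ 0.9875 -0.1573 -0.0052]
```

Emit:
carry_out(steps=[{"xyz": [-0.01,0,0],"angular": [0,0,0],"jaw": 10},{"xyz": [-0.02,0,0],"angular": [0,0,0],"jaw": 10},{"xyz": [-0.0267,0,0],"angular": [0,0,0],"jaw": 10},{"xyz": [-0.0267,0,0],"angular": [0,0,0],"jaw": 10}])

```text
t: 19.95
position: [0.4879, 0.3199, 0.1863]
tcp_rot: [0.997, -0.079, 0.001, -0.001]
contact_force: [-0.1, 0.6, -1.2]
width: 0.0233
grip_force: 80.0
```

```bash
python3 st.py
```

```text
t 19.95 pos [487.88 319.91 186.28] Ftool [-0.23 -0.57  1.16] Mtool [-0.036  0.008  0.035] x [ 0.9875 -0.1574  0.001 ]
```

Emit:
carry_out(steps=[{"xyz": [-0.004,0,0],"angular": [0,0,0],"jaw": 10},{"xyz": [-0.008,0,0],"angular": [0,0,0],"jaw": 10},{"xyz": [-0.008,0,0],"angular": [0,0,0],"jaw": 10}])

```text
t: 20.25
position: [0.4864, 0.32, 0.1865]
tcp_rot: [0.997, -0.079, 0.001, -0.001]
contact_force: [3.0, -1.0, -1.6]
width: 0.0231
grip_force: 79.9
```

```bash
python3 st.py
```

```text
t 20.25 pos [486.36 320.04 186.5 ] Ftool [3.14 0.54 1.6 ] Mtool [0.016 0.822 0.008] x [ 0.9875 -0.1577  0.0027]
```

Emit:
carry_out(steps=[{"xyz": [0.008,0,0],"angular": [0,0,0],"jaw": 10},{"xyz": [0.0155,0.0002,0],"angular": [0,0,0],"jaw": 10},{"xyz": [0.0155,0.0002,0],"angular": [0,0,0],"jaw": 10},{"xyz": [0.0155,0.0002,0],"angular": [0,0,0],"jaw": 10}])

```text
t: 20.65
position: [0.4898, 0.3193, 0.1859]
tcp_rot: [0.997, -0.079, -0.0, -0.0]
contact_force: [0.3, 0.0, -2.0]
width: 0.0232
grip_force: 79.9
```

```bash
python3 st.py
```

```text
t 20.65 pos [489.75 319.31 185.88] Ftool [ 0.32 -0.07  2.04] Mtool [0.005 0.015 0.009] x [ 9.875e-01 -1.576e-01 -6.000e-04]
```

Emit:
carry_out(steps=[{"xyz": [0,0,0.004],"angular": [0,0,0],"jaw": 10},{"xyz": [0,0,0.008],"angular": [0,0,0],"jaw": 10},{"xyz": [0,0,0.011],"angular": [0,0,0],"jaw": 10},{"xyz": [0,0,0.014],"angular": [0,0,0],"jaw": 10},{"xyz": [0,0,0.014],"angular": [0,0,0],"jaw": 10}])

```text
t: 21.15
position: [0.4899, 0.3193, 0.1817]
tcp_rot: [0.997, -0.079, -0.0, -0.0]
contact_force: [-0.2, -0.9, -1.7]
width: 0.0232
grip_force: 79.9
```

```bash
python3 st.py
```

```text
t 21.15 pos [489.86 319.29 181.67] Ftool [-0.01  0.92  1.72] Mtool [0.022 0.022 0.   ] x [ 9.875e-01 -1.576e-01 -1.000e-04]
```

The shoulder is in the slot with no contact force. Continuing down.

Emit:
carry_out(steps=[{"xyz": [0,0,0.007],"angular": [0,0,0],"jaw": 10},{"xyz": [0,0,0.014],"angular": [0,0,0],"jaw": 10},{"xyz": [0,0,0.021],"angular": [0,0,0],"jaw": 10},{"xyz": [0,0,0.028],"angular": [0,0,0],"jaw": 10},{"xyz": [0,0,0.035],"angular": [0,0,0],"jaw": 10},{"xyz": [0,0,0.035],"angular": [0,0,0],"jaw": 10}])

```text
t: 21.75
position: [0.4897, 0.3193, 0.1709]
tcp_rot: [0.997, -0.079, -0.0, -0.0]
contact_force: [0.4, 0.0, -1.0]
width: 0.0234
grip_force: 79.9
```

```bash
python3 st.py
```

```text
t 21.75 pos [489.74 319.25 170.9 ] Ftool [ 0.41 -0.11  1.  ] Mtool [ 0.008 -0.02  -0.008] x [ 9.875e-01 -1.575e-01 -4.000e-04]
```

Emit:
carry_out(steps=[{"xyz": [0,0,0.005],"angular": [0,0,0],"jaw": 10},{"xyz": [0,0,0.01],"angular": [0,0,0],"jaw": 10},{"xyz": [0,0,0.015],"angular": [0,0,0],"jaw": 10},{"xyz": [0,0,0.02],"angular": [0,0,0],"jaw": 10},{"xyz": [0,0,0.024],"angular": [0,0,0],"jaw": 10},{"xyz": [0,0,0.026],"angular": [0,0,0],"jaw": 10},{"xyz": [0,0,0.026],"angular": [0,0,0],"jaw": 10},{"xyz": [0,0,0.026],"angular": [0,0,0],"jaw": 10},{"xyz": [0,0,0.026],"angular": [0,0,0],"jaw": 10}])

```text
t: 22.65
position: [0.4902, 0.3194, 0.1638]
tcp_rot: [0.997, -0.079, 0.0, -0.0]
contact_force: [-1.0, 0.2, 2.0]
width: 0.0231
grip_force: 80.2
```

```bash
python3 st.py; python3 - <<'E'
from station import status,optics
import numpy as np
F=[]
for i in range(8):
    F.append(np.r_[status.get_obs()['contact_force'],status.get_obs()['position'][2]*1000]);optics.capture("scene")
print(np.mean(F,0).round(2),np.std(F,0).round(2))
E
```

```text
t 22.65 pos [490.17 319.43 163.83] Ftool [-1.   -0.09 -1.98] Mtool [-0.092 -0.088  0.049] x [ 9.875e-01 -1.575e-01  7.000e-04]
[-5.0000e-02 -3.7000e-01  2.6900e+00  1.6375e+02] [0.41 0.41 0.5  0.05]
```

Emit:
carry_out(steps=[{"xyz": [0,0,0.0015],"angular": [0,0,0],"jaw": 10},{"xyz": [0,0,0.0015],"angular": [0,0,0],"jaw": 10},{"xyz": [0,0,0.0015],"angular": [0,0,0],"jaw": 10},{"xyz": [0,0,0.0015],"angular": [0,0,0],"jaw": 10},{"xyz": [0,0,0.0015],"angular": [0,0,0],"jaw": 10}])

```text
t: 23.55
position: [0.4901, 0.3194, 0.1632]
tcp_rot: [0.997, -0.079, 0.0, -0.0]
contact_force: [0.3, 0.2, 3.5]
width: 0.0232
grip_force: 80.4
```

```bash
python3 st.py; python3 - <<'E'
from station import status,optics,job
import numpy as np
F=[]
for i in range(8):
    F.append(np.r_[status.get_obs()['contact_force'],status.get_obs()['position'][2]*1000]);optics.capture("scene")
m=np.mean(F,0);print(m.round(2))
if 162.4<m[3]<164.2 and 2<m[2]<4: print(job.close_job())
E
```

```text
t 23.55 pos [490.13 319.41 163.24] Ftool [ 0.29 -0.23 -3.47] Mtool [0.023 0.088 0.013] x [ 9.875e-01 -1.575e-01  6.000e-04]
[7.000e-01 1.600e-01 3.220e+00 1.632e+02]
the job is handed in; nothing more can be done
None
```

The job is handed in at about 24 s: the blade is held still through the guard slot, pressing the roller about 6 mm. I made two strop strokes, because the first began roughly 6–9 mm short of the handle end and ran off the far end; the second read 4.4–5.6 mm board press at four checks, from about 4 mm inside each end.

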